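# Show a customer how the cutlery chest closes

## Task

Show the customer how this cutlery chest closes: first point at the brass knob of its drawer, which stands a little open, holding the fingertips about two centimetres above or in front of the knob for two full seconds without touching it. Then push the drawer fully home and push the lid fully shut, gently, without a slam and without shoving the chest. Last, point in the same way at the brass clasp on the front edge of the shut lid, from about two centimetres in front of it, for two full seconds, and finish still pointing there; lift nothing and leave the rest of the display alone.

Things in the scene. Friction and masses are not known exactly. Their poses are not given: they have to be found in the camera images.
- chest: Dark wooden cutlery chest, 170 (x) x 250 (y) x 110 mm when shut, loose on the table, about 2.6 kg. Origin: centre of the underside; z up, its front faces its own -x (to the robot), y along the front. Rim of the open tray at z 85 mm; the gold cutlery in the tray is fixed in its grooves.
- chest_lid (a joint): Lid of the chest: 0 = shut, grows as it opens up and back (1.57 = upright); starts at 0.95 to 1.4 rad. Stiff hinge (friction 0.6 N m): it stays wherever it is left, about 3 to 5 N at 145 mm from the hinge moves it; a stop ends it at 0.
- lid_hinge (a point): Middle of the lid's hinge line, at [92, 0, 85] mm in the chest's frame; the axis runs along the chest's y. The lid is 250 mm wide and reaches 172 mm from the hinge to its front edge; its outer face (top when shut) lies 25 mm outside the plane through hinge line and rim. Above and behind the open lid is free space.
- clasp (a point): Brass clasp, a flat plate 12 x 12 mm lying on the middle of the lid's front edge, moving with the lid; with the lid shut it is at [-84, 0, 93] mm in the chest's frame, facing the chest's -x. The point is the middle of its outer face.
- chest_drawer (a joint): Shallow drawer at the foot of the chest's front: 0 = fully home, grows (m) as it slides out along the chest's -x; starts 0.03 to 0.055 m out. Slides easily (0.5 N). Its front is 230 mm wide, z 13 to 46 mm.
- knob (a point): Centre of the drawer's round brass knob, 12 mm across, reaching 15 mm out of the middle of the drawer's front; at z 30 mm in the chest's frame. Its outer end is 7 mm in front of this point; with the drawer home the point is at [-88, 0, 30] mm in the chest's frame.
- lantern: Table lantern, amber glass on a copper-coloured foot, 115 mm across, 222 mm high. Origin: centre of the underside.
- pepper_mill: Turned wooden pepper mill, 56 mm across, 163 mm high. Origin: centre of the underside.
- coffee_press: Glass coffee press with a black handle and knob, 100 x 149 x 225 mm. Origin: under its middle.
- small_bowl: White bowl with a gold rim, 130 mm across, 64 mm high, to the right. Origin: centre of the underside.
- dessert_plate: White plate with a gold rim, 167 mm across, 21 mm high, at the right front. Origin: centre of the underside.
- dessert_fork: Fork on the table beside that plate, 203 x 23 x 12 mm. Origin: centre of the underside.
- dinner_plate: Stack of two plates and a bowl at the left front, fixed; 267 mm across, 85 mm high in all. Origin: centre of the underside.
- table_spoon: Spoon lying beside that fork, 203 x 41 x 16 mm. Origin: centre of the underside.

How it is judged:
By the outcome, as a careful person would: the job done as asked, in the order asked, and still so for the second after the job is handed in, with the robot touching nothing.
It also fails if it takes over 72 s, if anything falls off the work surface, if the arm or the gripper's body presses on something with over 40 N, if the wrist force passes 120 N, or if a joint passes its speed limit or range.

## Robot

A 6-joint arm with a two-finger parallel gripper is mounted at the origin on the work surface; the furniture and walls round the work are solid. World frame = base frame: x ahead of the robot, y to its left, z up, the work surface at z = 0. Lengths are in m, angles in rad, forces in N, time in s.
With the tool pointing down it reaches from about 0.25 to 0.775 m from the base axis. Payload 8.9 kg.
Tool frame: the origin (TCP) lies between the finger pads, 19 mm behind the fingertips; this is the grasp point; z points along the fingers, y is the line along which they close (so a half turn about z gives the same grasp; the last joint's range is limited). The gripper opens to 85 mm and grips with 20 to 120 N. Pads are 22 mm wide; open, the fingers measure 114 mm over their backs; the gripper's body (76 mm by 85 mm) begins 54 mm behind the grasp point. The pads swing forward as they close: fully open they stand 13 mm farther back than shut.
Start: joints at [-1.267, 0.291, -0.153, 1.127, 0, 1.431], TCP at [0.225, -0.474, 0.25] pointing down, gripper open.
Joint ranges: [-2.52, 2.52], [-0.91, 1.74], [-1.3, 1.37], [-1.96, 2.02], [-1.52, 1.47], [-3.14, 3.14]. Speed limits (rad/s): [2.22, 2.22, 2.79, 3.14, 3.14, 3.14].

## Interface

Orientations are given as [roll, pitch, yaw] about the fixed x, y, z axes, in that order (R = Rz(yaw) Ry(pitch) Rx(roll)).
In Python, from station import manip gives the robot as it stands. The module is installed in compiled form; this text tells all that it offers.
- The arm moves only by the shell command python3 -m inch 'ROWS' [FORCE]. ROWS is JSON, a list of rows, each a list of 5 numbers: the shift along the tool's x, y, z in m, then the turn about the tool's z in degrees, then the opening, from 0 (shut) to 1 (fully open). In form: [[dx, dy, dz, roll, hand], ...]. A call has 1 to 12 rows; each row shifts and turns the commanded pose from where the row before left it, along the tool's axes as they then stand; what a row does not reach is not made up. A row lasts 1/12 s, in which the tool goes at most 41.7 mm and 7.16 degrees, less where a joint would pass 70% of its speed; a pose out of reach is approached as far as the arm can. A call with a gripper value outside its range is refused whole. The fingers move at their own pace and stop on an object; FORCE is the grip in N (left out, the last holds). Time passes only in rows, so rows that do not move let the fingers close. It gives the time, the measured TCP pose, the force, the opening and the grip force at its end, in the units of the state.
- manip.state(): the state, without advancing time (a new reading comes with each control period).
- manip.read_camera(name): name is "side" or "top"; returns a dict with "frame" (384x512x3 uint8, red, green, blue), "fov_y" (degrees; the focal length in pixels is half the picture's height over the tangent of half this angle, whatever the lens; pixels are square), "cx", "cy" (the principal point, pixels), "eye" and "orientation" of the camera in the world. Camera axes: x right, y down, z forward; pixel columns grow to the right and rows downward; lengths in m; the calibration is good to about 2 mm. A picture is of the moment at which its call begins. There is no depth.
- manip.finish_job(): hands the job in; it is judged then, once.
Trained networks look in a picture, given as the dict that the camera call returned (one of the last four; its "shot" number tells which), for a name from the list of things; names that differ only in an ending like _2 or _b are one class to them, and where a whole thing is asked for, a point or a joint stands for the part that bears it (a point fixed in the world has none). Each returns a list of dicts, best first, with "confidence" (0 to 1); they miss things now and then, are a little off and sometimes report something else, mostly with a low value. They report only what shows in the picture. A call takes as long as a camera call.
- manip.silhouettes(query, picture): "pixels" (384x512 bool, what is visible of it) and "rect" ([left, top, right, bottom] in pixels, round what is visible of it).
- manip.tip_of(query, picture): "point" ([column, row] in pixels: a listed point, or the origin of a listed thing).
The state is a dict: "time_s": time; "q": joint angles; "joint_velocities": joint speeds; "tau": joint torques, N m; "position": TCP position; "tool_rot": TCP orientation; "wrist_force": force on the tool from outside, world axes, zero at the start; "wrist_torque": the same for the moment, N m; "grip_width": opening from 0.0 (shut) to 1.0 (fully open); "gripper_force": force on a finger pad.
Only numpy, scipy, OpenCV 4.12 (cv2) and the standard library are available. Lean on these libraries where they do the work, as an engineer would, in place of code of your own. Each camera call takes 0.05 s, during which the arm holds its last target. There are 200 camera calls.

## Working session

There is one attempt and no reset: what is moved stays moved. The work goes in short steps, Python scripts to look and compute and a shell command to move; the robot and the scene stay as the last step left them, time stands still between calls to the robot, and variables do not carry over. Pictures are saved under pics/ and viewed, at most 10 in all, crops included, and the job is handed in when it is done.

```bash
mkdir -p pics; cat > h.py <<'E'
import numpy as np, cv2
from scipy.spatial.transform import Rotation as R
from station import manip
def rot(o):
    o=np.array(o,float)
    if o.shape==(3,3): return o
    return R.from_euler('xyz',o).as_matrix() if o.size==3 else R.from_quat(o).as_matrix()
def cam(p):
    h=p['frame'].shape[0]; f=h/2/np.tan(np.radians(p['fov_y'])/2)
    return f,rot(p['orientation']),np.array(p['eye'])
def ray(p,px):
    f,Rm,e=cam(p); d=Rm@np.array([(px[0]-p['cx'])/f,(px[1]-p['cy'])/f,1]); return e,d/np.linalg.norm(d)
def proj(p,X):
    f,Rm,e=cam(p); c=(np.atleast_2d(X)-e)@Rm; return np.c_[p['cx']+f*c[:,0]/c[:,2],p['cy']+f*c[:,1]/c[:,2]]
def tri(rs):
    A=sum(np.eye(3)-np.outer(d,d) for e,d in rs); b=sum((np.eye(3)-np.outer(d,d))@e for e,d in rs)
    X=np.linalg.solve(A,b); return X,[np.linalg.norm(np.cross(X-e,d)) for e,d in rs]
def onz(p,px,z):
    e,d=ray(p,px); return e+d*(z-e[2])/d[2]
def save(p,n,s=1.5): cv2.imwrite('pics/'+n,cv2.resize(p['frame'][:,:,::-1],None,fx=s,fy=s))
E
cat > a.py <<'E'
from h import *
np.set_printoptions(precision=4,suppress=True)
s=manip.state(); print(s['time_s'],s['position'],s['tool_rot'])
P={n:manip.read_camera(n) for n in('side','top')}
for n,p in P.items():
    save(p,n+'0.png'); print(n,p['eye'],p['orientation'],p['fov_y'],p['cx'],p['cy'])
pts={}
for q in('knob','clasp','lid_hinge','chest'):
    r=[]
    for n,p in P.items():
        t=manip.tip_of(q,p)
        for d in t[:2]: print(q,n,d['point'],d['confidence'])
        if t: r.append(ray(p,t[0]['point']))
    if len(r)==2: print(q,*tri(r))
for q in ('lantern','pepper_mill','coffee_press','small_bowl','dinner_plate','dessert_plate'):
    for n,p in P.items():
        t=manip.tip_of(q,p)
        if t: print(q,n,t[0]['confidence'],onz(p,t[0]['point'],0))
E
python3 a.py
```

```text
0.0 [ 0.2248 -0.474   0.2494] [-3.1403 -0.0002  0.4428]
side [0.1691 0.8784 0.8109] [-2.2061  0.0136 -2.8176] 46.80893233994422 255.17800833060988 184.3475980261064
top [ 0.3899 -0.0494  1.1483] [-3.0404  0.0212 -1.601 ] 56.93546815264007 253.3561453282825 192.13942400416556
knob side [257.4, 203.4] 0.62
knob top [256.2, 199.9] 0.9
knob [ 0.48   -0.0372  0.0316] [np.float64(0.0010300767784609426), np.float64(0.0010300767784609565)]
clasp side [202.5, 117.0] 0.92
clasp top [261.2, 128.6] 0.62
clasp [ 0.6396 -0.0591  0.2666] [np.float64(0.002473017287108345), np.float64(0.002473017287108229)]
lid_hinge side [193.6, 167.4] 0.64
lid_hinge top [262.1, 129.1] 0.79
lid_hinge [ 0.6862 -0.0638  0.095 ] [np.float64(0.0032615579604606385), np.float64(0.0032615579604608085)]
chest side [220.4, 201.4] 0.89
chest top [260.9, 166.0] 0.88
chest [ 0.5975 -0.0548 -0.0036] [np.float64(0.004364898293966034), np.float64(0.004364898293965947)]
lantern side 0.97 [0.6244 0.2918 0.    ]
lantern top 0.86 [0.62   0.3043 0.    ]
pepper_mill side 0.93 [0.5239 0.277  0.    ]
pepper_mill top 0.66 [0.5264 0.2743 0.    ]
coffee_press side 0.64 [ 0.6242 -0.383   0.    ]
coffee_press top 0.73 [ 0.6271 -0.3908  0.    ]
small_bowl side 0.82 [ 0.4853 -0.3698  0.    ]
small_bowl top 0.6 [ 0.4897 -0.3814  0.    ]
dinner_plate side 0.7 [0.3031 0.2406 0.    ]
dinner_plate top 0.62 [0.2961 0.2345 0.    ]
dessert_plate side 0.75 [ 0.3149 -0.3954  0.    ]
dessert_plate top 0.7 [ 0.3063 -0.3813  0.    ]
```

View pics/side0.png

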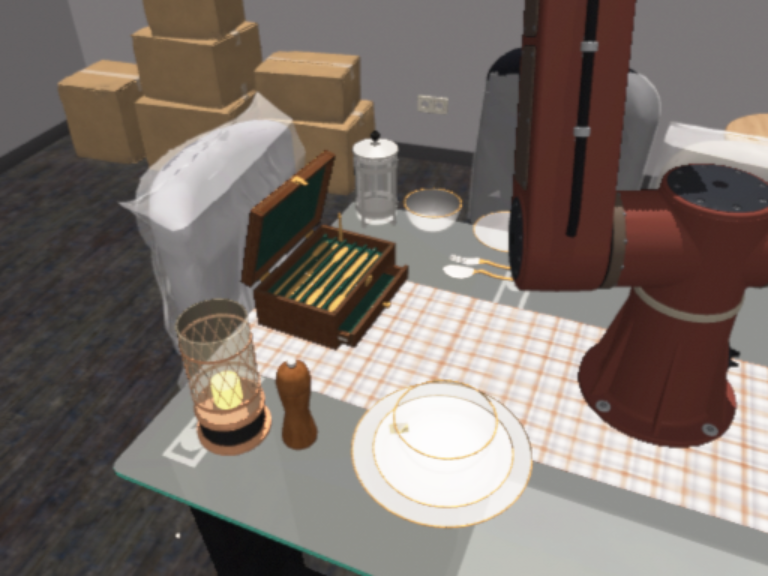

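View pics/top0.png

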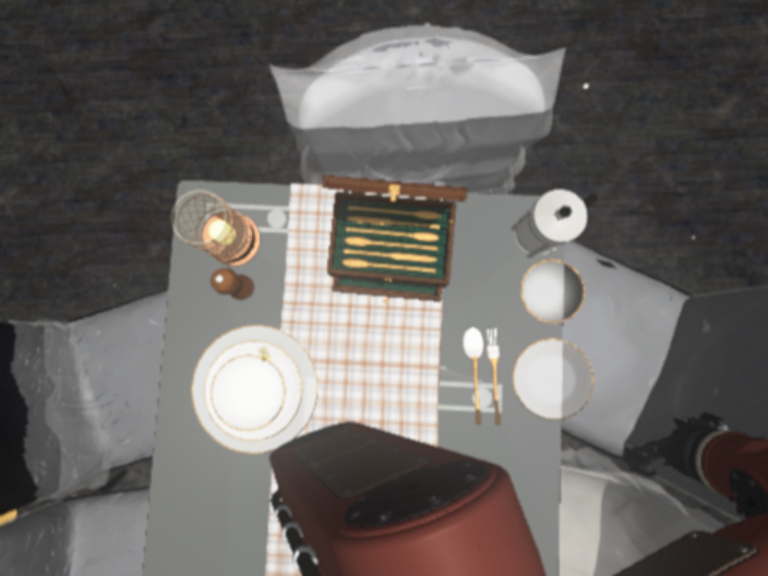

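The views show the chest at top image (395,240), with the drawer a little open and the lid leaning at about 1.3 rad. The knob is at about (387,300) and the clasp at (395,192). Next I fit the full chest pose.

```bash
cat > fit.py <<'E'
from h import *
from scipy.optimize import least_squares
np.set_printoptions(precision=4,suppress=True)
def model(v):
    x,y,a,th,d=v; c,s=np.cos(th),np.sin(th)
    L=np.array([[-.088-d,0,.03],[.092-.176*c+.008*s,0,.085+.176*s+.008*c],[.092,0,.085],[0,0,0]])
    return L@R.from_euler('z',a).as_matrix().T+[x,y,0]
def fit(n=2,v0=(.595,-.05,-.12,1.3,.035)):
    obs=[]
    for k in range(n):
        for c in('side','top'):
            p=manip.read_camera(c)
            for i,q in enumerate(('knob','clasp','lid_hinge','chest')):
                t=manip.tip_of(q,p)
                if t and t[0]['confidence']>.4: obs.append((p,i,np.array(t[0]['point'])))
    W=[1,1,.6,.4]
    f=lambda v:np.concatenate([W[i]*(proj(p,model(v)[i])[0]-px) for p,i,px in obs])
    r=least_squares(f,v0,loss='soft_l1'); 
    return r.x,[(i,np.round(proj(p,model(r.x)[i])[0]-px,1).tolist()) for p,i,px in obs]
def show():
    v,res=fit(); print('x,y,yaw,th,d',v); print(res); print(model(v))
    return v
E
python3 - <<'E'
from fit import *
v=show()
p=manip.read_camera('top'); s=manip.read_camera('side')
# overlay of box: base, rim, lid, drawer
a=v[2]; Rz=R.from_euler('z',a).as_matrix(); c,sn=np.cos(v[3]),np.sin(v[3])
def W(L): return np.array(L)@Rz.T+[v[0],v[1],0]
q=lambda x0,x1,z:[[x0,-.125,z],[x1,-.125,z],[x1,.125,z],[x0,.125,z]]
lid=lambda r,o:[.092-r*c+o*sn,0,.085+r*sn+o*c]
L=[q(-.085,.085,.085),q(-.085,.085,0)]
l=[]
for r,y in((0,-.125),(.172,-.125),(.172,.125),(0,.125)):
    t=lid(r,.025); t[1]=y; l.append(t)
L.append(l)
f=-.081-v[4]; L.append([[f,-.115,.013],[f,.115,.013],[f,.115,.046],[f,-.115,.046]])
out=[]
for pic,(u0,v0) in((p,(200,100)),(s,(140,80))):
    im=cv2.resize(pic['frame'][:,:,::-1],None,fx=4,fy=4,interpolation=cv2.INTER_CUBIC)
    for l in L: cv2.polylines(im,[np.int32((proj(pic,W(l))+.5)*4)],True,(0,255,255),1)
    out.append(im[v0*4:v0*4+600,u0*4:u0*4+520 if pic is s else u0*4+520])
cv2.imwrite('pics/ov.png',cv2.resize(np.hstack(out),(800,462)))
E
```

```text
x,y,yaw,th,d [ 0.5994 -0.0583 -0.1584  1.2786  0.0305]
[(0, [0.6, -0.6]), (1, [-2.4, 4.3]), (2, [1.1, -3.3]), (3, [-0.1, -2.5]), (0, [2.2, -3.5]), (1, [0.8, 0.2]), (2, [2.2, 0.6]), (3, [1.6, -4.4]), (0, [0.1, 1.0]), (1, [-3.8, 1.4]), (2, [1.8, 0.7]), (3, [0.5, -1.1]), (0, [-1.4, 0.2]), (1, [-2.2, 0.7]), (2, [1.4, 0.9]), (3, [0.9, -0.3])]
[[ 0.4824 -0.0396  0.03  ]
 [ 0.6478 -0.066   0.2558]
 [ 0.6903 -0.0728  0.085 ]
 [ 0.5994 -0.0583  0.    ]]
```

View pics/ov.png

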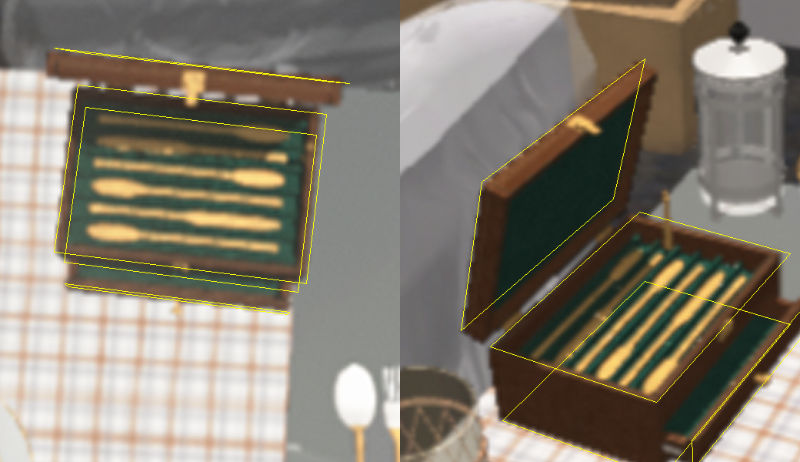

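The overlay fits the side view roughly, but the fitted yaw is too large in the top view. The rim's real slope is smaller. I'll view a clean enlargement and pick corners.

```bash
python3 - <<'E'
from fit import *
p=manip.read_camera('top'); s=manip.read_camera('side')
import pickle; pickle.dump((p,s),open('ps.pkl','wb'))
cv2.imwrite('pics/t6.png',cv2.resize(p['frame'][110:205,210:320,::-1],None,fx=6,fy=6,interpolation=cv2.INTER_CUBIC))
cv2.imwrite('pics/s6.png',cv2.resize(s['frame'][95:235,155:280,::-1],None,fx=4.2,fy=4.2,interpolation=cv2.INTER_CUBIC))
E
```

```text
(no output)
```

View pics/t6.png

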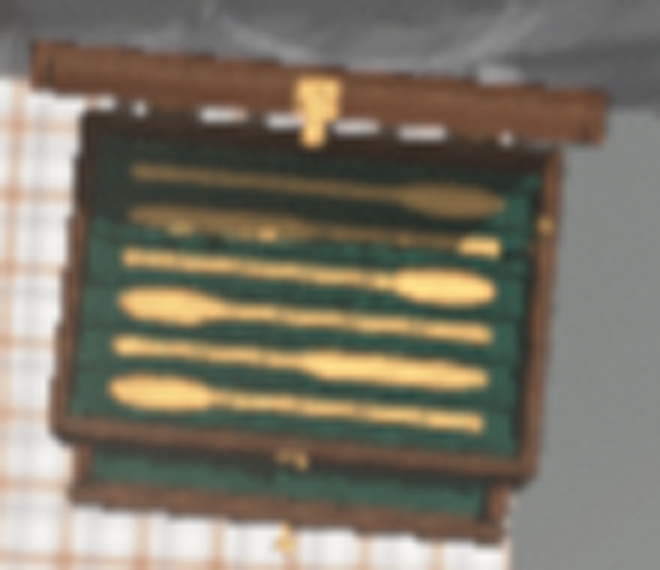

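View pics/s6.png

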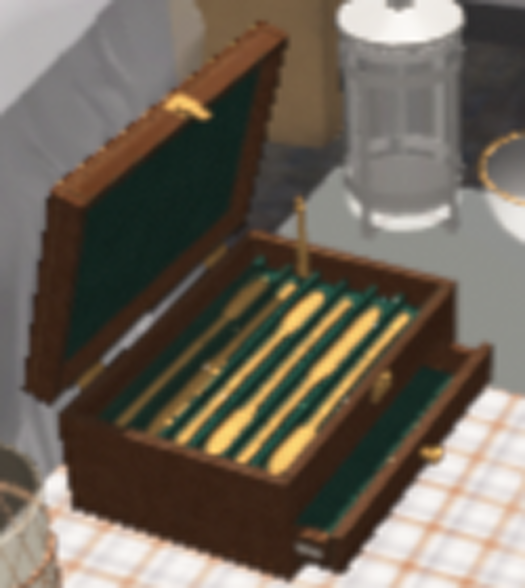

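The top crop shows the rim front corners at (52,437) and (535,480), the drawer front at (72,500) to (500,541), and the lid outer edge at (35,42) to (607,95). The side crop shows the rim at (293,487), (65,408), (455,285), and the lid edge corners at (57,187), (85,208), (290,38), (262,22). I fit on those.

```bash
cat > fit2.py <<'E'
from fit import *
import pickle
p,s=pickle.load(open('ps.pkl','rb'))
h=.125
# (kind, coords) kinds: b=body, l=lid(r,o,y), d=drawer
O=[('t','b',(-.085,h,.085),(52,437)),('t','b',(-.085,-h,.085),(535,480)),
('t','l',(.172,.025,h),(35,42)),('t','l',(.172,.025,-h),(607,95)),('t','l',(.172,0,h),(32,85)),('t','l',(.172,0,-h),(602,142)),
('t','d',(-.081,.115,.046),(72,500)),('t','d',(-.081,-.115,.046),(500,541)),('t','d',(-.095,0,.03),(285,548)),
('s','b',(-.085,h,.085),(293,487)),('s','b',(.085,h,.085),(65,408)),('s','b',(-.085,-h,.085),(455,285)),('s','b',(-.085,h,0),(293,577)),('s','b',(.085,h,0),(78,507)),
('s','l',(.172,.025,h),(57,187)),('s','l',(.172,0,h),(85,208)),('s','l',(.172,0,-h),(290,38)),('s','l',(.172,.025,-h),(262,22)),('s','l',(0,.025,h),(28,390)),
('s','d',(-.081,-.115,.046),(492,347)),('s','d',(-.088,0,.03),(432,453))]
def pos(v,k,L):
    x,y,a,th,d=v[:5]; c,sn=np.cos(th),np.sin(th)
    if k=='l': r,o,yy=L; L=(.092-r*c+o*sn,yy,.085+r*sn+o*c)
    if k=='d': L=(L[0]-d,L[1],L[2])
    return R.from_euler('z',a).apply(L)+[x,y,0]
def f(v):
    out=[]
    for c,k,L,X in O:
        X=np.array(X,float)+.5; px=X/6-.5+[210,110] if c=='t' else X/4.2-.5+[155,95]
        sh=v[5:7] if c=='t' else v[7:9]
        out.append(proj(p if c=='t' else s,pos(v,k,L))[0]-px+sh)
    return np.r_[np.concatenate(out),np.array(v[5:])/2]
r=least_squares(f,[.595,-.05,-.08,1.3,.035,0,0,0,0],loss='soft_l1')
print(r.x); e=r.fun[:-4].reshape(-1,2)
for o,ee in zip(O,e): print(o[0],o[1],o[2],ee.round(1))
v=r.x; print('knob',pos(v,'d',(-.088,0,.03)),'hinge',pos(v,'b',(.092,0,.085)),'clasp shut',pos(v,'b',(-.084,0,.093)))
E
python3 fit2.py
```

```text
[ 0.6037 -0.0643 -0.1259  1.2729  0.0323 -2.9305  0.713  -0.1222  1.415 ]
t b (-0.085, 0.125, 0.085) [-1.3 -0.5]
t b (-0.085, -0.125, 0.085) [ 0.5 -0. ]
t l (0.172, 0.025, 0.125) [-0.  -0.6]
t l (0.172, 0.025, -0.125) [ 1.1 -1.1]
t l (0.172, 0, 0.125) [-0.2  2. ]
t l (0.172, 0, -0.125) [0.7 0.9]
t d (-0.081, 0.115, 0.046) [-1.  -0.1]
t d (-0.081, -0.115, 0.046) [ 0.9 -0.1]
t d (-0.095, 0, 0.03) [-0.4  0.1]
s b (-0.085, 0.125, 0.085) [-0.4 -0.9]
s b (0.085, 0.125, 0.085) [-1.   1.1]
s b (-0.085, -0.125, 0.085) [ 1.8 -1.3]
s b (-0.085, 0.125, 0) [1.4 2.1]
s b (0.085, 0.125, 0) [-0.2  1.5]
s l (0.172, 0.025, 0.125) [-1.4  0.3]
s l (0.172, 0, 0.125) [ 0.4 -0. ]
s l (0.172, 0, -0.125) [ 0.9 -0.7]
s l (0.172, 0.025, -0.125) [ 0.1 -0.8]
s l (0, 0.025, 0.125) [-1.9  0.4]
s d (-0.081, -0.115, 0.046) [ 0.2 -1.3]
s d (-0.088, 0, 0.03) [ 0.1 -0. ]
knob [ 0.4843 -0.0492  0.03  ] hinge [ 0.695  -0.0758  0.085 ] clasp shut [ 0.5204 -0.0537  0.093 ]
```

```bash
cat >> fit2.py <<'E'
print('---no shift')
for tag in('ts','t','s'):
    def g(v,tag=tag):
        w=np.repeat([1. if o[0] in tag else 0 for o in O],2); return f(np.r_[v,0,0,0,0])[:-4]*w
    r=least_squares(g,[.595,-.05,-.08,1.3,.035],loss='soft_l1')
    print(tag,r.x,r.cost,'knob',pos(r.x,'d',(-.088,0,.03)),'hinge',pos(r.x,'b',(.092,0,.085)))
    if tag=='ts': print(f(np.r_[r.x,0,0,0,0])[:-4].reshape(-1,2).round(1).tolist())
print(onz(p,(257.2,200.),.03),onz(s,(257.5,203),.03))
E
python3 fit2.py | sed -n '/---/,$p'
```

```text
---no shift
ts [ 0.6012 -0.0567 -0.1274  1.2737  0.0318] 16.799507962874095 knob [ 0.4823 -0.0415  0.03  ] hinge [ 0.6924 -0.0684  0.085 ]
[[-0.9, -0.3], [0.9, 0.3], [0.1, -0.4], [1.1, -0.7], [-0.1, 2.2], [0.8, 1.3], [-0.5, -0.2], [1.4, -0.0], [0.1, 0.1], [-0.5, -0.3], [-1.4, 1.5], [2.0, -1.2], [1.2, 2.7], [-0.6, 1.9], [-1.9, 0.5], [-0.1, 0.2], [0.9, -0.9], [0.1, -1.0], [-2.4, 0.7], [0.2, -1.2], [-0.0, 0.3]]
t [ 0.6013 -0.0556 -0.1264  1.2805  0.0319] 4.295859661621229 knob [ 0.4823 -0.0405  0.03  ] hinge [ 0.6925 -0.0672  0.085 ]
s [ 0.602  -0.0589 -0.1266  1.2672  0.032 ] 11.206137783537544 knob [ 0.4829 -0.0438  0.03  ] hinge [ 0.6933 -0.0705  0.085 ]
[ 0.4787 -0.0406  0.03  ] [ 0.482  -0.0407  0.03  ]
```

```bash
python3 -m inch '[[0,0,0,6.5,0],[0,0,0,6.5,0],[0,0,0,6.5,0],[0,0,0,6.5,0],[0,0,0,6.6,0]]'
cat > c.py <<'E'
from h import *
import sys
np.set_printoptions(precision=4,suppress=True)
V=np.array([.6010,-.0560,-.127])
def st(): 
    s=manip.state(); T=np.array(s['position']); M=rot(s['tool_rot']); tip=T+M[:,2]*.019
    ch=R.from_euler('z',-V[2]).apply(tip-[V[0],V[1],0])
    print('t',round(s['time_s'],2),'tip',tip,'chestframe',ch,'rpy',np.array(s['tool_rot']),'F',np.array(s['wrist_force']),'yaw err deg (turn)',np.degrees(R.from_matrix(M).as_euler('xyz')[2]-V[2]),'w',s['grip_width'])
    return tip,M
if __name__=='__main__':
    tip,M=st(); a=[float(x) for x in sys.argv[1:4]]
    g=R.from_euler('z',V[2]).apply(a)+[V[0],V[1],0]; print('goal',g,'shift tool',M.T@(g-tip))
E
python3 c.py -.120 0 .20
```

```text
time_s: 2.72
position: [0.225, -0.4744, 0.25]
tool_rot: [3.142, -0.0, -0.132]
wrist_force: [0.5, 0.1, 0.7]
grip_width: 0.3
gripper_force: 0.0
t 2.72 tip [ 0.225  -0.4744  0.231 ] chestframe [-0.32   -0.4627  0.231 ] rpy [ 3.1416 -0.     -0.1318] F [0.4709 0.1021 0.6589] yaw err deg (turn) -0.2746201985962967 w 0.30002162172942787
goal [ 0.482  -0.0408  0.2   ] shift tool [ 0.1978 -0.4636  0.031 ]
```

```bash
python3 -m inch '[[0.015,-0.034,0,0,0],[0.015,-0.034,0,0,0],[0.015,-0.034,0,0,0],[0.015,-0.034,0,0,0],[0.015,-0.034,0,0,0],[0.015,-0.034,0,0,0],[0.015,-0.034,0,0,0],[0.015,-0.034,0,0,0],[0.015,-0.034,0,0,0],[0.015,-0.034,0,0,0],[0.014,-0.034,0,0,0],[0.014,-0.034,0,0,0]]' && python3 -m inch '[[0.010,-0.028,0,0,0],[0.0098,-0.0276,0.01,0,0],[0,0,0.02,0,0],[0,0,0.02,0,0],[0,0,0.02,0,0],[0,0,0.02,0,0],[0,0,0.02,0,0],[0,0,0,0,0],[0,0,0,0,0]]'; python3 c.py -.120 0 .055
```

```text
time_s: 3.72
position: [0.4536, -0.0902, 0.2502]
tool_rot: [3.141, -0.001, -0.126]
wrist_force: [1.3, -0.6, -0.2]
grip_width: 0.002
gripper_force: 0.0
time_s: 4.47
position: [0.4789, -0.0392, 0.1397]
tool_rot: [-3.141, 0.002, -0.126]
wrist_force: [0.2, 0.4, 0.4]
grip_width: -0.0
gripper_force: 0.0
t 4.47 tip [ 0.4788 -0.0392  0.1207] chestframe [-0.1233  0.0012  0.1207] rpy [-3.1414  0.0019 -0.1262] F [0.1858 0.4256 0.4233] yaw err deg (turn) 0.046454594482267665 w -0.0001269895944937048
goal [ 0.482  -0.0408  0.055 ] shift tool [0.0034 0.0012 0.0657]
```

```bash
python3 -m inch '[[0.003,0.001,0.015,0,0],[0,0,0.015,0,0],[0,0,0.015,0,0],[0,0,0.012,0,0],[0,0,0.0075,0,0],[0,0,0.003,0,0],[0,0,0,0,0],[0,0,0,0,0]]'; python3 c.py -.120 0 .053
python3 - <<'E'
from h import *
p=manip.read_camera('top'); s=manip.read_camera('side')
a=cv2.resize(p['frame'][130:230,200:320,::-1],None,fx=5,fy=5,interpolation=2)[:500,:400]
b=cv2.resize(s['frame'][130:230,210:290,::-1],None,fx=5,fy=5,interpolation=2)
cv2.imwrite('pics/k.png',np.hstack([a,b]))
for q in ('knob',):
    print(manip.tip_of(q,s)[:1],manip.tip_of(q,p)[:1])
E
```

```text
time_s: 5.13
position: [0.483, -0.0409, 0.0733]
tool_rot: [3.141, -0.001, -0.126]
wrist_force: [0.4, 0.5, -0.1]
grip_width: 0.002
gripper_force: 0.0
t 5.13 tip [ 0.483  -0.0409  0.0543] chestframe [-0.1189  0.0001  0.0543] rpy [ 3.1415 -0.0011 -0.1262] F [ 0.4286  0.5397 -0.1392] yaw err deg (turn) 0.045099630746683356 w 0.0018641595588282293
goal [ 0.482  -0.0408  0.053 ] shift tool [-0.0011  0.0001  0.0013]
[{'point': [255.1, 203.1], 'confidence': 0.56}] [{'point': [155.9, 159.5], 'confidence': 0.35}]
```

View pics/k.png

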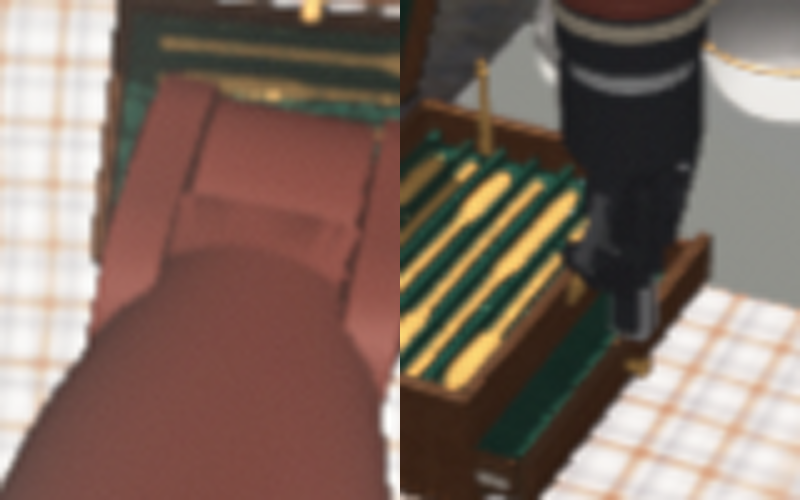

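The side crop shows the shut fingertips at about (632,335), right above the knob at (640,363) with a clear gap. I hold there for over 2.5 s.

```bash
Z='[[0,0,0,0,0],[0,0,0,0,0],[0,0,0,0,0],[0,0,0,0,0],[0,0,0,0,0],[0,0,0,0,0],[0,0,0,0,0],[0,0,0,0,0],[0,0,0,0,0],[0,0,0,0,0],[0,0,0,0,0],[0,0,0,0,0]]'
python3 -m inch '[[-0.001,0,0.0005,0,0],[0,0,0,0,0],[0,0,0,0,0],[0,0,0,0,0],[0,0,0,0,0],[0,0,0,0,0],[0,0,0,0,0],[0,0,0,0,0],[0,0,0,0,0],[0,0,0,0,0],[0,0,0,0,0],[0,0,0,0,0]]' >/dev/null
python3 -m inch '[[0,0,0,0,0],[0,0,0,0,0],[0,0,0,0,0],[0,0,0,0,0],[0,0,0,0,0],[0,0,0,0,0],[0,0,0,0,0],[0,0,0,0,0],[0,0,0,0,0],[0,0,0,0,0],[0,0,0,0,0],[0,0,0,0,0]]' >/dev/null
python3 -m inch '[[0,0,0,0,0],[0,0,0,0,0],[0,0,0,0,0],[0,0,0,0,0],[0,0,0,0,0],[0,0,0,0,0],[0,0,0,0,0],[0,0,0,0,0],[0,0,0,0,0],[0,0,0,0,0]]'; python3 c.py -.160 0 .025
```

```text
time_s: 8.17
position: [0.4814, -0.0406, 0.072]
tool_rot: [3.142, -0.0, -0.126]
wrist_force: [-0.5, 0.2, -0.7]
grip_width: -0.007
gripper_force: 0.0
t 8.17 tip [ 0.4814 -0.0406  0.053 ] chestframe [-0.1206  0.0001  0.053 ] rpy [ 3.1416 -0.     -0.1261] F [-0.4715  0.2088 -0.7128] yaw err deg (turn) 0.050464440999414516 w -0.006540580900989841
goal [ 0.4423 -0.0357  0.025 ] shift tool [-0.0394  0.0001  0.028 ]
```

```bash
python3 -m inch '[[-0.012,0,0,0,0],[-0.014,0,0,0,0],[-0.014,0,0.004,0,0],[0,0,0.012,0,0],[0,0,0.012,0,0],[0,0,0,0,0],[0.008,0,0,0,0],[0.005,0,0,0,0],[0.003,0,0,0,0],[0.003,0,0,0,0],[0.003,0,0,0,0],[0.003,0,0,0,0]]'; python3 c.py -.11 0 .025; python3 -m inch '[[0.003,0,0,0,0],[0.003,0,0,0,0],[0.003,0,0,0,0],[0.003,0,0,0,0],[0.003,0,0,0,0],[0.003,0,0,0,0],[0,0,0,0,0]]'; python3 c.py -.106 0 .025
```

```text
time_s: 9.17
position: [0.4668, -0.0387, 0.0442]
tool_rot: [3.142, -0.0, -0.126]
wrist_force: [0.1, -0.4, 0.2]
grip_width: -0.0
gripper_force: 0.3
t 9.17 tip [ 0.4668 -0.0387  0.0252] chestframe [-0.1353  0.0001  0.0252] rpy [ 3.1416 -0.     -0.1261] F [ 0.0925 -0.4017  0.2446] yaw err deg (turn) 0.0500584854170542 w -2.752514645004207e-05
goal [ 0.4919 -0.0421  0.025 ] shift tool [0.0253 0.0002 0.0002]
time_s: 9.75
position: [0.4851, -0.0411, 0.044]
tool_rot: [3.142, -0.001, -0.126]
wrist_force: [0.4, 0.4, 0.2]
grip_width: 0.0
gripper_force: 0.0
t 9.75 tip [ 0.4851 -0.0411  0.025 ] chestframe [-0.1168  0.0001  0.025 ] rpy [ 3.1416 -0.0007 -0.1262] F [0.4289 0.428  0.1751] yaw err deg (turn) 0.04640126753321201 w 0.0004311595677002577
goal [ 0.4959 -0.0426  0.025 ] shift tool [0.0108 0.0001 0.0001]
```

Advance the drawer in small steps, watching for the stop.

```bash
for i in 1; do python3 -m inch '[[0.002,0,0,0,0],[0.002,0,0,0,0],[0.0015,0,0,0,0],[0,0,0,0,0]]'|grep force; python3 c.py -.106 0 .025|head -1; python3 -m inch '[[0.0015,0,0,0,0],[0.001,0,0,0,0],[0,0,0,0,0]]'|grep force;  python3 c.py -.106 0 .025|head -1;  python3 -m inch '[[0.001,0,0,0,0],[0,0,0,0,0]]'|grep force;  python3 c.py -.106 0 .025; done
python3 - <<'E'
from h import *
s=manip.read_camera('side')
cv2.imwrite('pics/d.png',cv2.resize(s['frame'][140:240,190:290,::-1],None,fx=5,fy=5,interpolation=2))
E
```

```text
wrist_force: [-0.6, 0.0, -0.1]
gripper_force: 0.1
t 10.08 tip [ 0.4902 -0.0417  0.025 ] chestframe [-0.1118  0.0001  0.025 ] rpy [ 3.1416 -0.0003 -0.1262] F [-0.5588  0.0223 -0.0959] yaw err deg (turn) 0.04737199491279166 w 0.00030914851734752097
wrist_force: [-0.8, 0.0, 0.0]
gripper_force: 0.1
t 10.33 tip [ 0.4925 -0.042   0.025 ] chestframe [-0.1094  0.0001  0.025 ] rpy [-3.1416 -0.0002 -0.1262] F [-0.8034  0.0004  0.0341] yaw err deg (turn) 0.04730658450941961 w -0.005260914405574165
wrist_force: [-1.4, 0.4, 0.6]
gripper_force: 0.2
t 10.5 tip [ 0.4933 -0.0421  0.025 ] chestframe [-0.1086  0.0002  0.025 ] rpy [-3.1416  0.     -0.1262] F [-1.4499  0.4266  0.6302] yaw err deg (turn) 0.04534913993474025 w -0.0002274734428871416
goal [ 0.4959 -0.0426  0.025 ] shift tool [0.0026 0.0002 0.    ]
```

View pics/d.png

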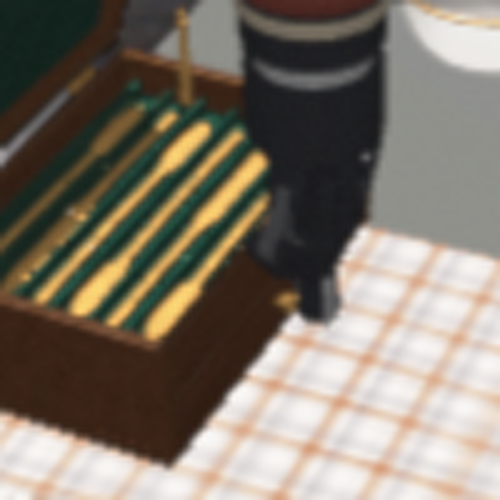

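The drawer shows nearly flush, with the finger on the knob at (310,300). I nudge until the stop answers.

```bash
for i in 1 2 3; do [ $i = 1 ] && python3 -m inch '[[0.0008,0,0,0,0],[0,0,0,0,0]]'>/dev/null; [ $i = 2 ] && python3 -m inch '[[0.0007,0,0,0,0],[0,0,0,0,0]]' >/dev/null;[ $i = 3 ] && python3 -m inch '[[0,0,0,0,0],[0,0,0,0,0]]' >/dev/null; python3 c.py -.106 0 .025|head -1; done
```

```text
t 10.72 tip [ 0.4936 -0.0421  0.0249] chestframe [-0.1083  0.0002  0.0249] rpy [ 3.1416  0.001  -0.1262] F [-2.0955  0.8153  0.2949] yaw err deg (turn) 0.04811223385883196 w -0.0007969802197040055
t 10.88 tip [ 0.4937 -0.0421  0.0248] chestframe [-0.1082  0.0002  0.0248] rpy [ 3.1416  0.002  -0.1262] F [-4.993   0.419   1.8781] yaw err deg (turn) 0.04504876750618556 w -0.0012386660817954316
t 11.05 tip [ 0.4937 -0.0421  0.0248] chestframe [-0.1082  0.0002  0.0248] rpy [ 3.1415  0.0018 -0.1262] F [-5.631   0.0835  2.5716] yaw err deg (turn) 0.0452993539169818 w -0.002110088581118426
```

The drawer is home: the tip stopped against a 5 N answer without shifting. Back off, rise, and go over behind the lid.

```bash
sed -i 's/V=np.array.*/V=np.array([.5990,-.0557,-.127])/' c.py; python3 -m inch '[[-0.003,0,0,0,0],[-0.012,0,0,0,0],[-0.024,0,0,0,0],[0,0,0.0,0,0],[0,0,-0.02,0,0],[0,0,-0.035,0,0],[0,0,-0.035,0,0],[0,0,-0.035,0,0],[0,0,-0.035,0,0],[0,0,-0.035,0,0],[0,0,-0.035,0,0],[0,0,-0.035,0,0]]'; python3 -m inch '[[0,0,-0.025,0,0],[0,0,0,0,0],[0,0,0,0,0]]'; python3 c.py .128 0 .31
```

```text
time_s: 12.05
position: [0.4563, -0.0374, 0.3112]
tool_rot: [3.142, -0.002, -0.126]
wrist_force: [1.7, -0.5, 0.1]
grip_width: 0.001
gripper_force: 0.0
time_s: 12.3
position: [0.4573, -0.0376, 0.3354]
tool_rot: [3.141, -0.004, -0.126]
wrist_force: [0.1, -0.2, -0.9]
grip_width: 0.001
gripper_force: 0.0
t 12.3 tip [ 0.4574 -0.0376  0.3164] chestframe [-0.1428 -0.      0.3164] rpy [ 3.1413 -0.0041 -0.1261] F [ 0.1352 -0.206  -0.9178] yaw err deg (turn) 0.05090225240203976 w 0.001143471222143677
goal [ 0.726  -0.0719  0.31  ] shift tool [0.2708 0.0002 0.0075]
```

```bash
python3 -m inch '[[0.02,0,0,0,0],[0.025,0,0,0,0],[0.025,0,0,0,0],[0.025,0,0,0,0],[0.025,0,0,0,0],[0.025,0,0,0,0],[0.025,0,0,0,0],[0.025,0,0,0,0],[0.025,0,0,0,0],[0.025,0,0,0,0],[0.025,0,0,0,0],[0,0,0,0,0]]'; python3 -m inch '[[0,0,0,0,0],[0,0,0,0,0]]'; python3 c.py .128 0 .228
```

```text
time_s: 13.3
position: [0.7273, -0.072, 0.3286]
tool_rot: [-3.141, 0.003, -0.126]
wrist_force: [0.5, -1.5, -1.7]
grip_width: -0.002
gripper_force: 0.0
time_s: 13.47
position: [0.7234, -0.0712, 0.3324]
tool_rot: [-3.141, 0.002, -0.126]
wrist_force: [0.6, 0.3, -1.3]
grip_width: 0.005
gripper_force: 0.0
t 13.47 tip [ 0.7234 -0.0712  0.3134] chestframe [0.1254 0.0004 0.3134] rpy [-3.1413  0.0024 -0.1261] F [ 0.5828  0.3178 -1.3393] yaw err deg (turn) 0.04926536242633465 w 0.005122363202835627
goal [ 0.726  -0.0719  0.228 ] shift tool [0.0028 0.0004 0.0854]
```

```bash
python3 -m inch '[[0.003,0,0.012,0,0],[0,0,0.018,0,0],[0,0,0.018,0,0],[0,0,0.018,0,0],[0,0,0.012,0,0],[0,0,0.007,0,0],[0,0,0,0,0],[0,0,0,0,0]]'; python3 c.py .088 0 .228
python3 - <<'E'
import numpy as np
r=.145;o=.025;w=.011;pr=None
for th in np.r_[1.3,1.275,np.arange(1.2,-.01,-.1)]:
    P=np.array([.092-r*np.cos(th)+o*np.sin(th)+w,.085+r*np.sin(th)+o*np.cos(th)])
    print(round(th,3),P.round(4),(P-pr).round(4) if pr is not None else ''); pr=P
E
```

```text
time_s: 14.13
position: [0.7264, -0.0716, 0.25]
tool_rot: [3.142, -0.001, -0.126]
wrist_force: [0.1, 1.3, 0.5]
grip_width: 0.003
gripper_force: 0.0
t 14.13 tip [ 0.7264 -0.0716  0.231 ] chestframe [0.1284 0.0004 0.231 ] rpy [ 3.1416 -0.0005 -0.1261] F [0.117  1.3336 0.4537] yaw err deg (turn) 0.049297006363631754 w 0.0027779143449851054
goal [ 0.6863 -0.0668  0.228 ] shift tool [-0.0404  0.0003  0.003 ]
1.3 [0.0883 0.2314] 
1.275 [0.0846 0.231 ] [-0.0037 -0.0004]
1.2 [0.0738 0.2292] [-0.0109 -0.0018]
1.1 [0.0595 0.2256] [-0.0143 -0.0036]
1.0 [0.0457 0.2205] [-0.0138 -0.005 ]
0.9 [0.0324 0.2141] [-0.0132 -0.0064]
0.8 [0.0199 0.2064] [-0.0125 -0.0077]
0.7 [0.0082 0.1975] [-0.0117 -0.0089]
0.6 [-0.0026  0.1875] [-0.0108 -0.01  ]
0.5 [-0.0123  0.1765] [-0.0097 -0.0111]
0.4 [-0.0208  0.1645] [-0.0086 -0.012 ]
0.3 [-0.0281  0.1517] [-0.0073 -0.0128]
0.2 [-0.0341  0.1383] [-0.006  -0.0134]
0.1 [-0.0388  0.1244] [-0.0046 -0.014 ]
-0.0 [-0.042  0.11 ] [-0.0032 -0.0144]
```

```bash
python3 -m inch '[[-0.012,0,0,0,0],[-0.012,0,0,0,0],[-0.009,0,0,0,0],[-0.004,0,0,0,0],[-0.004,0,0,0,0],[-0.004,0,0.0005,0,0],[-0.004,0,0.0005,0,0],[-0.0035,0,0.0005,0,0],[-0.003,0,0.0005,0,0]]'; python3 c.py .0738 0 .2292; python3 -m inch '[[-0.0045,0,0.001,0,0],[-0.0045,0,0.001,0,0],[-0.0045,0,0.0012,0,0],[-0.0046,0,0.0017,0,0],[-0.0046,0,0.0017,0,0],[-0.0046,0,0.0017,0,0]]';  python3 c.py .0457 0 .2205
```

```text
time_s: 14.88
position: [0.6724, -0.0649, 0.2477]
tool_rot: [3.141, -0.002, -0.126]
wrist_force: [3.0, 0.6, 4.3]
grip_width: 0.0
gripper_force: 2.3
t 14.88 tip [ 0.6725 -0.0649  0.2287] chestframe [0.074  0.0002 0.2287] rpy [ 3.1415 -0.0022 -0.1262] F [2.9784 0.6041 4.3259] yaw err deg (turn) 0.048015086018226384 w 0.00012188333197772072
goal [ 0.6722 -0.065   0.2292] shift tool [-0.0002  0.0002 -0.0005]
time_s: 15.38
position: [0.6445, -0.0613, 0.2388]
tool_rot: [3.142, -0.0, -0.126]
wrist_force: [2.6, 0.0, 3.6]
grip_width: 0.008
gripper_force: 2.0
t 15.38 tip [ 0.6445 -0.0613  0.2198] chestframe [0.0458 0.0002 0.2198] rpy [ 3.1415 -0.0003 -0.1262] F [2.5673 0.0493 3.6221] yaw err deg (turn) 0.04498110102725181 w 0.008024944690446935
goal [ 0.6443 -0.0615  0.2205] shift tool [-0.0001  0.0002 -0.0007]
```

The contact is about 4.5 N, as expected, and the lid is moving. Continue along the arc.

```bash
python3 -m inch '[[-0.0044,0,0.002,0,0],[-0.0044,0,0.002,0,0],[-0.0044,0,0.0022,0,0],[-0.0042,0,0.0025,0,0],[-0.0042,0,0.0026,0,0],[-0.0041,0,0.0026,0,0],[-0.0039,0,0.003,0,0],[-0.0039,0,0.003,0,0],[-0.0039,0,0.003,0,0],[-0.0036,0,0.0033,0,0],[-0.0036,0,0.0033,0,0],[-0.0036,0,0.0033,0,0]]'; python3 c.py -.0026 0 .1875; python3 -m inch '[[-0.0032,0,0.0037,0,0],[-0.0032,0,0.0037,0,0],[-0.0033,0,0.0037,0,0],[-0.0029,0,0.004,0,0],[-0.0029,0,0.004,0,0],[-0.0028,0,0.004,0,0]]';  python3 c.py -.0208 0 .1645
```

```text
time_s: 16.38
position: [0.5964, -0.0552, 0.2055]
tool_rot: [-3.142, 0.0, -0.126]
wrist_force: [1.0, 0.6, 4.8]
grip_width: 0.001
gripper_force: 1.7
t 16.38 tip [ 0.5964 -0.0552  0.1865] chestframe [-0.0026  0.0002  0.1865] rpy [-3.1415  0.0004 -0.1262] F [1.0457 0.5617 4.7545] yaw err deg (turn) 0.0466483253294981 w 0.0009522233987595336
goal [ 0.5964 -0.0554  0.1875] shift tool [ 0.      0.0002 -0.001 ]
time_s: 16.88
position: [0.5783, -0.0529, 0.1823]
tool_rot: [3.142, 0.0, -0.126]
wrist_force: [-0.2, 0.8, 3.4]
grip_width: 0.001
gripper_force: 1.6
t 16.88 tip [ 0.5783 -0.0529  0.1633] chestframe [-0.0209  0.0002  0.1633] rpy [ 3.1416  0.0004 -0.1262] F [-0.1582  0.7638  3.4306] yaw err deg (turn) 0.0479181543592864 w 0.0011134827177100505
goal [ 0.5784 -0.0531  0.1645] shift tool [ 0.0001  0.0002 -0.0012]
```

```bash
python3 -m inch '[[-0.0018,0,0.0032,0,0],[-0.0018,0,0.0032,0,0],[-0.0018,0,0.0032,0,0],[-0.0018,0,0.0032,0,0],[-0.0016,0,0.0032,0,0],[-0.0015,0,0.0032,0,0],[-0.0015,0,0.0033,0,0],[-0.0014,0,0.0033,0,0],[-0.0012,0,0.0033,0,0],[-0.0011,0,0.0033,0,0],[-0.0011,0,0.003,0,0],[-0.0011,0,0.003,0,0]]'; python3 c.py -.0388 0 .1244; python3 -m inch '[[-0.0005,0,0.002,0,0],[-0.0005,0,0.002,0,0],[-0.0005,0,0.0015,0,0],[-0.0005,0,0.0015,0,0],[-0.0003,0,0.001,0,0],[0,0,0,0,0]]';  python3 c.py -.042 0 .110
```

```text
time_s: 17.88
position: [0.5612, -0.0507, 0.1441]
tool_rot: [-3.142, -0.0, -0.126]
wrist_force: [-0.1, 0.9, 3.6]
grip_width: -0.001
gripper_force: 1.4
t 17.88 tip [ 0.5612 -0.0507  0.1251] chestframe [-0.0381  0.0002  0.1251] rpy [-3.1415 -0.0001 -0.1262] F [-0.0732  0.8517  3.6334] yaw err deg (turn) 0.04790647060499693 w -0.0010974505121740708
goal [ 0.5605 -0.0508  0.1244] shift tool [-0.0007  0.0002  0.0007]
time_s: 18.38
position: [0.5591, -0.0504, 0.1363]
tool_rot: [-3.142, -0.0, -0.126]
wrist_force: [-0.2, 0.8, 0.7]
grip_width: 0.005
gripper_force: 0.2
t 18.38 tip [ 0.5591 -0.0504  0.1173] chestframe [-0.0402  0.0002  0.1173] rpy [-3.1416 -0.0003 -0.1262] F [-0.1546  0.761   0.7468] yaw err deg (turn) 0.04692957818190747 w 0.0049306931888534414
goal [ 0.5573 -0.0504  0.11  ] shift tool [-0.0018  0.0002  0.0073]
```

```bash
python3 -m inch '[[-0.0003,0,0.001,0,0],[-0.0003,0,0.001,0,0],[-0.0003,0,0.001,0,0],[0,0,0,0,0]]'>/dev/null;  python3 c.py -.042 0 .110|head -1;python3 -m inch '[[-0.0002,0,0.001,0,0],[-0.0002,0,0.001,0,0],[0,0,0,0,0]]'>/dev/null;  python3 c.py -.042 0 .110|head -1; python3 -m inch '[[0,0,0.001,0,0],[0,0,0,0,0]]'>/dev/null;  python3 c.py -.042 0 .110
```

```text
t 18.72 tip [ 0.5583 -0.0504  0.1144] chestframe [-0.041   0.0001  0.1144] rpy [ 3.1416 -0.0006 -0.1262] F [ 0.3411 -0.5282  1.73  ] yaw err deg (turn) 0.04514591555586808 w -0.0005255842827157263
t 18.97 tip [ 0.5578 -0.0503  0.1123] chestframe [-0.0416  0.0001  0.1123] rpy [ 3.1415 -0.0002 -0.1262] F [ 1.0466 -0.4519  1.4411] yaw err deg (turn) 0.04459696914667983 w -0.005442122472936173
t 19.13 tip [ 0.5575 -0.0503  0.1112] chestframe [-0.0418  0.0001  0.1112] rpy [ 3.1415  0.0003 -0.1262] F [ 0.5627 -0.2277  1.2526] yaw err deg (turn) 0.043577369825961235 w -0.0009814033193497461
goal [ 0.5573 -0.0504  0.11  ] shift tool [-0.0002  0.0001  0.0012]
```

```bash
python3 -m inch '[[0,0,0.0008,0,0],[0,0,0,0,0]]'>/dev/null;  python3 c.py -.042 0 .110|head -1;python3 -m inch '[[0,0,0.0008,0,0],[0,0,0,0,0]]'>/dev/null;  python3 c.py -.042 0 .110|head -1; python3 -m inch '[[0,0,0.0007,0,0],[0,0,0,0,0]]'>/dev/null;  python3 c.py -.042 0 .110|head -1
```

```text
t 19.3 tip [ 0.5574 -0.0503  0.1104] chestframe [-0.0419  0.0001  0.1104] rpy [ 3.1415  0.0005 -0.1262] F [-0.0084 -0.0906  1.1579] yaw err deg (turn) 0.04379444925103282 w -0.0006892122549722588
t 19.47 tip [ 0.5573 -0.0502  0.1096] chestframe [-0.0421  0.0001  0.1096] rpy [ 3.1415  0.0008 -0.1262] F [-0.0028 -0.971   1.7205] yaw err deg (turn) 0.04521407093213625 w 0.0007414828748747977
t 19.63 tip [ 0.5573 -0.0502  0.1095] chestframe [-0.042   0.0001  0.1095] rpy [ 3.1414  0.0004 -0.1262] F [-2.9337 -0.1611  9.1081] yaw err deg (turn) 0.0483991853135831 w -0.0015676380928733775
```

The lid is shut: the stop answers with 9 N at z 0.1095. Lift off, withdraw forward and measure the clasp.

```bash
python3 -m inch '[[0,0,-0.002,0,0],[0,0,-0.01,0,0],[0,0,-0.02,0,0],[-0.015,0,-0.01,0,0],[-0.025,0,0,0,0],[-0.025,0,0,0,0],[-0.025,0,0,0,0],[-0.025,0,0,0,0],[-0.015,0,0,0,0],[0,0,0,0,0],[0,0,0,0,0],[0,0,0,0,0]]'; python3 c.py -.106 0 .093
python3 - <<'E'
from h import *
p=manip.read_camera('top'); s=manip.read_camera('side')
r=[]
for q in('clasp','knob'):
  for n,c,z in(('side',s,.093),('top',p,.093)):
    t=manip.tip_of(q,c)
    for d in t[:1]: print(q,n,d, onz(c,d['point'],.093 if q=='clasp' else .03))
b=cv2.resize(s['frame'][120:240,165:285,::-1],None,fx=5,fy=5,interpolation=2)
cv2.imwrite('pics/l.png',b)
E
```

```text
time_s: 20.63
position: [0.4299, -0.0342, 0.1707]
tool_rot: [3.141, -0.002, -0.126]
wrist_force: [-0.7, 0.7, -0.0]
grip_width: -0.001
gripper_force: 0.0
t 20.63 tip [ 0.43   -0.0342  0.1517] chestframe [-0.1704 -0.0001  0.1517] rpy [ 3.1414 -0.0018 -0.1262] F [-0.7349  0.7175 -0.0288] yaw err deg (turn) 0.04388979653670845 w -0.0011029944024301074
goal [ 0.4939 -0.0423  0.093 ] shift tool [ 0.0643 -0.      0.0588]
clasp side {'point': [247.6, 178.4], 'confidence': 0.87} [ 0.51723771 -0.06170025  0.093     ]
clasp top {'point': [256.3, 185.8], 'confidence': 0.73} [ 0.51654916 -0.03974897  0.093     ]
knob side {'point': [246.4, 198.7], 'confidence': 0.72} [ 0.5182144  -0.04967363  0.03      ]
```

View pics/l.png

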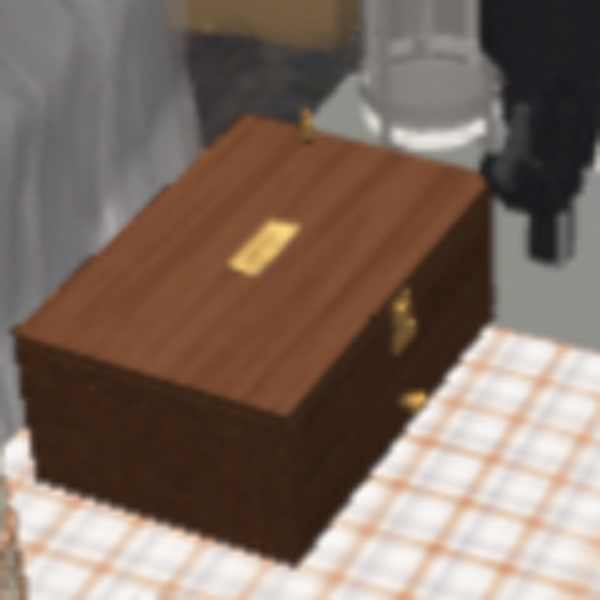

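The image shows the lid and drawer shut, the clasp at (403,310) and the knob at (413,400). Now go to the clasp: lower in front of it, then advance to about 2.3 cm from it.

```bash
python3 -m inch '[[0,0,0.02,0,0],[0,0,0.02,0,0],[0,0,0.012,0,0],[0,0,0.0067,0,0],[0.015,0,0,0,0],[0.015,0,0,0,0],[0.015,0,0,0,0],[0.01,0,0,0,0],[0.006,0,0,0,0],[0.002,0,0,0,0],[0,0,0,0,0],[0,0,0,0,0]]'; python3 c.py -.107 0 .093
python3 - <<'E'
from h import *
s=manip.read_camera('side')
cv2.imwrite('pics/f.png',cv2.resize(s['frame'][120:240,195:285,::-1],None,fx=5,fy=5,interpolation=2))
print(proj(s,np.array(manip.state()['position'])-[0,0,.019]))
E
```

```text
time_s: 21.93
position: [0.4906, -0.0417, 0.1113]
tool_rot: [-3.142, 0.001, -0.126]
wrist_force: [-0.9, 0.8, -0.2]
grip_width: -0.001
gripper_force: 0.0
t 21.93 tip [ 0.4906 -0.0417  0.0923] chestframe [-0.1093  0.0002  0.0923] rpy [-3.1415  0.0007 -0.1261] F [-0.9318  0.7508 -0.1596] yaw err deg (turn) 0.0525046552464762 w -0.001121029210334105
goal [ 0.4929 -0.0421  0.093 ] shift tool [ 0.0023  0.0002 -0.0007]
[[254.40857388 184.3837191 ]]
```

View pics/f.png

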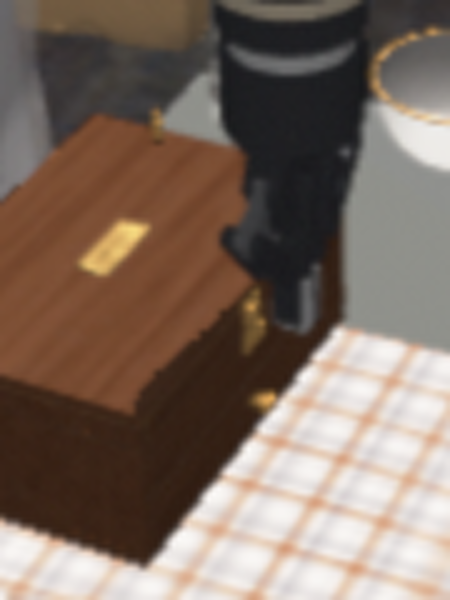

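The fingertips at (297,325) stand in front of the clasp at (252,300) with a clear gap. I check the lateral alignment and make the final small move with the hold.

```bash
python3 -m inch '[[0.002,0,-0.0005,0,0],[0,0,0,0,0],[0,0,0,0,0],[0,0,0,0,0],[0,0,0,0,0],[0,0,0,0,0],[0,0,0,0,0],[0,0,0,0,0],[0,0,0,0,0],[0,0,0,0,0],[0,0,0,0,0],[0,0,0,0,0]]'>/dev/null; python3 - <<'E'
from h import *
from c import V,st
s=manip.read_camera('side')
print(proj(s,R.from_euler('z',V[2]).apply([[-.084,0,.093],[-.084,.006,.099],[-.084,-.006,.087]])+[V[0],V[1],0]))
for c in('side','side'):
    q=manip.read_camera(c); t=manip.tip_of('clasp',q); 
    m=manip.silhouettes('clasp',q)
    print(t[:1],[x['rect'] for x in m[:1]])
st()
E
```

```text
[[246.1307 181.8634]
 [245.0848 181.2632]
 [247.1632 182.4559]]
[{'point': [220.1, 201.3], 'confidence': 0.38}] [[169.8, 141.4, 247.6, 208.6]]
[{'point': [247.1, 178.3], 'confidence': 0.92}] [[168.7, 139.7, 248.3, 208.6]]
t 23.33 tip [ 0.4932 -0.0421  0.0929] chestframe [-0.1067  0.0001  0.0929] rpy [-3.1416  0.     -0.1262] F [-0.2293  0.0937  0.6108] yaw err deg (turn) 0.045929911393446446 w 0.003170948099925425
```

```bash
for k in 1; do python3 -m inch '[[0,0,0,0,0],[0,0,0,0,0],[0,0,0,0,0],[0,0,0,0,0],[0,0,0,0,0],[0,0,0,0,0],[0,0,0,0,0],[0,0,0,0,0],[0,0,0,0,0],[0,0,0,0,0],[0,0,0,0,0],[0,0,0,0,0]]'>/dev/null; python3 -m inch '[[0,0,0,0,0],[0,0,0,0,0],[0,0,0,0,0],[0,0,0,0,0],[0,0,0,0,0],[0,0,0,0,0],[0,0,0,0,0],[0,0,0,0,0],[0,0,0,0,0],[0,0,0,0,0],[0,0,0,0,0],[0,0,0,0,0]]'; done; python3 -c "
from station import manip; print(manip.finish_job())"
```

```text
time_s: 25.33
position: [0.4932, -0.0421, 0.1119]
tool_rot: [-3.142, -0.0, -0.126]
wrist_force: [0.6, 0.0, 0.3]
grip_width: 0.003
gripper_force: 0.0
the job is handed in; nothing more can be done
None
```

The job is handed in at 25 s: I pointed at the knob for about 3 s, pushed the drawer home and the lid shut gently (peak wrist force about 9 N), then pointed at the clasp from about 2.3 cm for over 2 s and finished still pointing there; the hand-in call returned no verdict.

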